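Steady the drying hook and hang a biscuit ring

ROBOT

A 6-joint arm with a two-finger parallel gripper is mounted at the origin on the work surface. World frame = base frame: x ahead of the robot, y to its left, z up, the work surface at z = 0. Lengths are in m, angles in rad, forces in N, time in s.
With the tool pointing down it reaches from about 0.3 to 0.775 m from the base axis. Payload 14.6 kg.
Tool frame: the origin (TCP) lies on the centre line of the jaws, within the pads' length; the fingertips stand 22 mm ahead of it and the grasp point (between the pads) lies 3 mm ahead of it; z points along the fingers, y is the line along which they close (so a half turn about z gives the same grasp; the last joint's range is limited). The gripper opens to 85 mm and grips with 20 to 120 N. Pads are 22 mm wide; open, the fingers measure 114 mm over their backs; the gripper's body (76 mm by 85 mm) begins 54 mm behind the grasp point. The pads swing forward as they close: fully open they stand 13 mm farther back than shut.
Start: joints at [-1.293, 0.3, 1.521, -0, 1.321, -0.067], TCP at [0.186, -0.518, 0.253] pointing down, gripper open.
Joint ranges: [-3.03, 3.03], [-0.79, 2.21], [0.23, 2.52], [-1.04, 4.18], [0, 3.07], [-2.55, 2.55]. Speed limits (rad/s): [2.22, 2.22, 2.57, 3.14, 3.14, 3.14].

INTERFACE

Orientations are given as a 3x3 rotation matrix whose columns are the frame's x, y, z axes.
In Python, from rig import r gives the robot as it stands. The module is installed in compiled form; this text tells all that it offers. Calls block until the motion is done:
- r.movep(position, orientation): joint-space move of the TCP to a pose.
- r.servo_line(position, velocity=0.15, rot=None): straight line of the TCP; rot=None keeps the orientation; velocity is the mean speed in m/s.
- r.goto_joints(angles): joint-space move.
- r.set_gripper(opening): opening from 0.0 (shut) to 1.0 (fully open); the grip force is fixed at half the most; returns when the fingers have stopped.
- r.wait(seconds).
- r.inverse_kinematics(position, orientation): joint angles nearest the present ones, or None.
- r.read_state(): the state.
- r.grab_frame(name): name is "scene" or "side" or "wrist"; returns a dict with "color" (400x640x3 uint8, red, green, blue), "fx", "fy", "cx", "cy" (pixels), "k1" (the pictures are not rectified: a ray, as slopes to the right and down, at radius r is drawn at 1 + k1 r^2 times it, then the intrinsics apply), "pose" (4x4, takes a point from camera to world coordinates). Camera axes: x right, y down, z forward; pixel columns grow to the right and rows downward; lengths in m; the calibration is good to about 2 mm. A picture is of the moment at which its call begins. There is no depth.
A pose or a line that the arm cannot do raises r.IKError and nothing moves.
- r.finish_job(): hands the job in; it is judged then, once.
The state is a dict: "clock": time; "qpos": joint angles; "joint_velocities": joint speeds; "joint_torque": joint torques, N m; "eef_pos": TCP position; "eef_rot": TCP orientation; "contact_force": force on the tool from outside, world axes, zero at the start; "moment": the same for the moment, N m; "grip_width": opening from 0.0 (shut) to 1.0 (fully open); "grip_force": force on a finger pad.
Only numpy, scipy, OpenCV 4.12 (cv2) and the standard library are available. Lean on these libraries where they do the work, as an engineer would, in place of code of your own. Each camera call takes 0.05 s, during which the arm holds its last target. There are 200 camera calls.

TASK

The steel hook on the bench stand is swinging. Steady it with a touch so that it hangs still on its own, then hang the smaller of the two open white rings on it and leave the ring hanging there quietly. Do not disturb the larger ring.

Things in the scene. Friction and masses are not known exactly. Their poses are not given: they have to be found in the camera images.
- hook (a joint): swing of the hook about its level hinge, 230 mm above the table, rad: 0 hangs straight down, positive leans to +y of hook_tip. Starts swinging 0.3 to 0.5 rad either way, period about 0.65 s, 0.2 kg; it does not calm by itself. A finger put against it stops it almost without bounce; it follows a finger drawn slowly away.
- hook_tip (a point): top of the upturned tip of a J hook of 8 mm steel wire, at rest 149 mm up, 81 mm under the hinge. Axes swing with it: x level, along the hinge, from tip to shank; y the swing direction; z up at rest. Half-circle crook, its underside 53 mm below the tip; shank 75 mm from the tip along x, bracket (250 mm high) from 92 mm, post at 165 mm. Tip faces the robot within 0.35 rad.
- ring_center (a point): centre, half-way up, of the ring to hang: white ceramic, 58 mm outer, 42 mm bore, 18 mm high, 40 to 85 g, flat on the table, z its axis. A white disc (58 mm), a cup (64 mm, 50 mm high) and the larger ring are 120 mm or more away. Put flat over the tip down onto the crook and let go, it tips and hangs in the crook, centre about 66 mm below the tip.
- big_ring_center (a point): centre, half-way up, of the larger white ring, not to be moved: 94 mm outer diameter, 72 mm bore, 18 mm high, lying flat on the table.
Things that resemble listed ones, but are neither listed nor needed, are in the scene too. Leave any blue, pink or red look-alike of the part that bears ring_center alone.

How it is judged:
By the outcome, as a careful person would: the job done as asked, in the order asked, and still so for the second after the job is handed in, with the robot touching nothing.
It also fails if it takes over 72 s, if anything falls off the work surface, if the arm or the gripper's body presses on something with over 40 N, if the wrist force passes 120 N, or if a joint passes its speed limit or range.

## Working session

There is one attempt and no reset: what is moved stays moved. The work goes in short steps, each a Python script; the robot and the scene stay as the last script left them, time stands still between calls to the robot, and variables do not carry over. Pictures are saved under pics/ and viewed, at most 10 in all, crops included, and the job is handed in when it is done.

```bash
mkdir -p pics; cat > h.py <<'E'
import numpy as np, cv2
from rig import r
def grab(n):
    f=r.grab_frame(n); f['pose']=np.array(f['pose']); return f
def save(f,name,crop=None,s=1):
    im=cv2.cvtColor(f['color'],cv2.COLOR_RGB2BGR)
    if crop: x0,y0,x1,y1=crop; im=im[y0:y1,x0:x1]
    cv2.imwrite('pics/'+name,cv2.resize(im,None,fx=s,fy=s,interpolation=cv2.INTER_CUBIC))
def ray(f,u,v):
    d=np.array([(u-f['cx'])/f['fx'],(v-f['cy'])/f['fy']]); p=d.copy()
    for _ in range(20): p=d/(1+f['k1']*(p@p))
    R=f['pose'][:3,:3]; w=R@np.array([p[0],p[1],1]); return f['pose'][:3,3],w/np.linalg.norm(w)
def onz(f,u,v,z):
    o,d=ray(f,u,v); return o+d*(z-o[2])/d[2]
def proj(f,P):
    c=f['pose'][:3,:3].T@(np.array(P)-f['pose'][:3,3]); p=c[:2]/c[2]; p=p*(1+f['k1']*(p@p))
    return np.array([f['fx']*p[0]+f['cx'],f['fy']*p[1]+f['cy']])
def tri(f1,p1,f2,p2):
    o1,d1=ray(f1,*p1); o2,d2=ray(f2,*p2)
    A=np.stack([d1,-d2],1); t=np.linalg.lstsq(A,o2-o1,rcond=None)[0]
    a,b=o1+d1*t[0],o2+d2*t[1]; return (a+b)/2,np.linalg.norm(a-b)
def down(yaw):  # tool y axis at angle yaw, tool z down
    y=np.array([np.cos(yaw),np.sin(yaw),0]); z=np.array([0,0,-1.]); return np.stack([np.cross(y,z),y,z],1)
E
python3 - <<'E'
from h import *
a,b=grab('scene'),grab('side')
im=np.vstack([a['color'],b['color']])[:,:,::-1]
save(a,'a.png'); save(b,'b.png')
for f in(a,b): print(f['pose'].round(3),f['fx'],f['k1'])
s=r.read_state(); print(s['clock'],s['eef_rot'])
E
```

```text
[[ 0.12   0.676 -0.727  1.241]
 [ 0.993 -0.072  0.098 -0.095]
 [ 0.014 -0.734 -0.679  0.84 ]
 [ 0.     0.     0.     1.   ]] 461.9989709463031 0.005800435931446491
[[ 1.     0.001  0.024  0.452]
 [-0.021 -0.439  0.898 -0.685]
 [ 0.011 -0.898 -0.439  0.513]
 [ 0.     0.     0.     1.   ]] 391.88386366272766 -0.03196625025966479
0.1 [[ 9.41124757e-01  3.38059312e-01 -3.05137833e-04]
 [ 3.38059443e-01 -9.41124173e-01  1.05071878e-03]
 [ 6.80326758e-05 -1.09201218e-03 -9.99999401e-01]]
```

View pics/a.png

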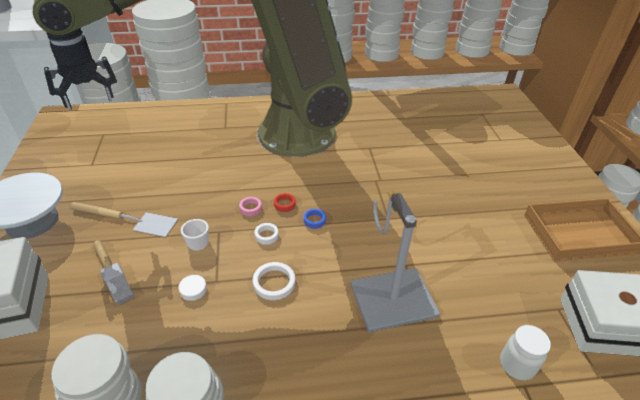

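View pics/b.png

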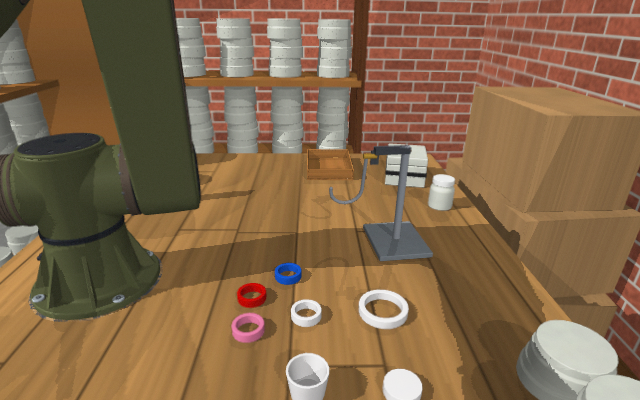

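The scene view shows the small white ring at (266,233), the big ring at (274,281), the hook near (383,215) and the bracket from (397,196) to (410,222). The side view shows the small ring at (306,313), the big ring at (384,309), the hook tip near (331,188) and the bracket from (375,152) to (411,150).

```bash
python3 - <<'E'
from h import *
def ringc(f,u,v,z=.009):
    hsv=cv2.cvtColor(f['color'],cv2.COLOR_RGB2HSV)
    m=((hsv[...,1]<50)&(hsv[...,2]>110)).astype(np.uint8)
    n,l,st,c=cv2.connectedComponentsWithStats(m)
    ids=np.unique(l[v-14:v+15,u-14:u+15]); ids=[i for i in ids if i and st[i,4]>60]
    i=max(ids,key=lambda i:st[i,4]); pts=cv2.findNonZero((l==i).astype(np.uint8)); h=cv2.convexHull(pts)
    # fit the silhouette: centre of bounding circle of hull mapped to mid-height plane
    (x,y),_,_=cv2.fitEllipse(h.astype(np.float32)) ; P=np.array([onz(f,*p[0].astype(float),z) for p in h])
    return (x,y),st[i].tolist(),onz(f,x,y,z).round(4),np.ptp(P,0).round(3)
a,b=grab('scene'),grab('side')
for n,f,s,g in(('scene',a,(266,233),(274,281)),('side',b,(306,313),(384,309))):
    print(n,'small',ringc(f,*s),'big',ringc(f,*g))
for f,ps in((a,[(397,196),(410,222)]),(b,[(375,152),(411,152)])): print([onz(f,*p,.25).round(3) for p in ps])
print('base',[onz(a,*p,.012).round(3) for p in[(351,285),(411,270),(438,310),(370,329)]])
fs=[grab('scene') if i%2==0 else grab('side') for i in range(14)]
t=[]
for i in range(6):
    f=fs[2*i]['color'][170:270,350:450]; t.append(f)
u=[fs[2*i+1]['color'][130:230,320:420] for i in range(6)]
im=np.vstack([np.hstack(t[:3]),np.hstack(u[:3])])[:,:,::-1]
cv2.imwrite('pics/c.png',cv2.resize(im,None,fx=2.66,fy=2.66,interpolation=cv2.INTER_CUBIC))
import pickle; pickle.dump(fs,open('fs.pkl','wb'))
E
```

```text
scene small ((266.17864990234375, 233.09487915039062), [254, 223, 25, 22, 367], array([ 0.4434, -0.1134,  0.009 ]), array([0.073, 0.059, 0.   ])) big ((273.59368896484375, 280.51165771484375), [252, 262, 43, 38, 854], array([ 0.5918, -0.1028,  0.009 ]), array([0.106, 0.095, 0.   ]))
side small ((305.74554443359375, 312.68121337890625), [291, 300, 31, 27, 579], array([ 0.4436, -0.1152,  0.009 ]), array([0.057, 0.071, 0.   ])) big ((382.9803771972656, 308.7247009277344), [359, 290, 50, 39, 1100], array([ 0.5906, -0.1056,  0.009 ]), array([0.096, 0.108, 0.   ]))
[array([0.603, 0.145, 0.25 ]), array([0.675, 0.151, 0.25 ])]
[array([0.589, 0.107, 0.25 ]), array([0.666, 0.109, 0.25 ])]
base [array([0.625, 0.067, 0.012]), array([0.598, 0.211, 0.012]), array([0.71 , 0.239, 0.012]), array([0.739, 0.086, 0.012])]
```

View pics/c.png

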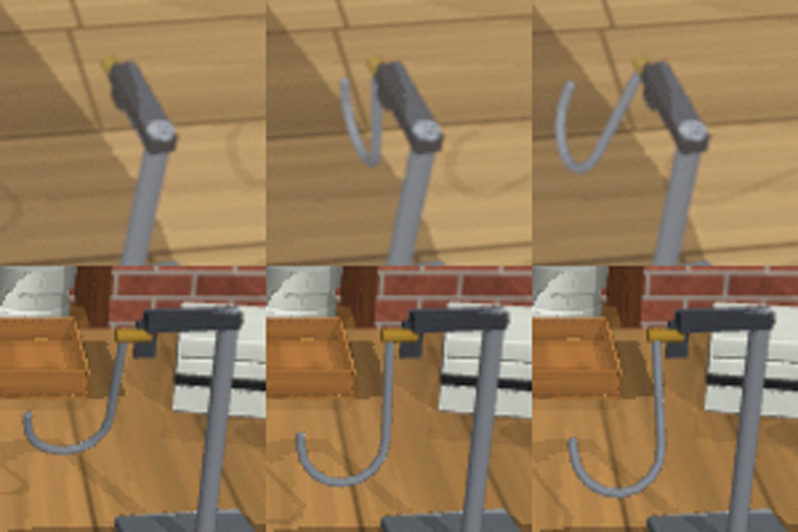

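The crop shows the hook at three moments of its swing. The yellow pivot is at scene (391,195) and side (370,156). The bracket's far end is at scene (410,219) and side (408,147).

```bash
python3 - <<'E'
from h import *
import pickle
fs=pickle.load(open('fs.pkl','rb')); a,b=fs[0],fs[1]
print(tri(a,(391.4,194.8),b,(369.6,156.2)), tri(a,(410,219),b,(408,147)), tri(a,(398,193.5),b,(375.3,147.5)))
# yellow centroid
for f,(x0,y0,x1,y1) in((a,(350,170,450,270)),(b,(320,130,420,230))):
    h=cv2.cvtColor(f['color'][y0:y1,x0:x1],cv2.COLOR_RGB2HSV); m=(h[...,1]>170)&(h[...,2]>120)&(h[...,0]>18)&(h[...,0]<35)
    v,u=np.nonzero(m); print(len(u),u.mean()+x0 if len(u) else 0,v.mean()+y0 if len(u) else 0, (u.min()+x0,u.max()+x0) if len(u) else 0)
# base plate centre & plate in side
E
```

```text
(array([0.58195009, 0.14093579, 0.23128524]), np.float64(0.005338600652595666)) (array([0.66876823, 0.15240286, 0.2488645 ]), np.float64(0.004175752376480089)) (array([0.5954663 , 0.14910652, 0.24763036]), np.float64(0.00257159752908563))
0 0 0 0
48 369.5625 155.60416666666666 (np.int64(364), np.int64(376))
```

```bash
cat >> h.py <<'E'
psi=0.17; ex=np.array([np.cos(psi),np.sin(psi),0]); ey=np.array([-np.sin(psi),np.cos(psi),0]); tip=np.array([.506,.120,.149])
E
python3 - <<'E'
from h import *
r.set_gripper(0.0)
R=down(psi)
if r.inverse_kinematics(tip-.1*ey,R) is None: R=down(psi+np.pi)
p=lambda y,z:[*(tip+.003*ex+y*ey)[:2],z]
r.movep(p(-.095,.25),R); r.servo_line(p(-.095,.142),.25)
print(r.read_state()['clock'],r.read_state()['qpos'])
r.servo_line(p(-.0,.142),.08); 
for i in range(5): r.wait(.3); print(np.round(r.read_state()['contact_force'],2))
a,b=grab('scene'),grab('side'); r.wait(.15); c=grab('scene'); print(r.read_state()['clock'], np.abs(a['color'][170:270,350:450].astype(int)-c['color'][170:270,350:450]).max())
im=np.vstack([a['color'][150:250,300:450],b['color'][120:220,290:440]])[:,:,::-1]
im=np.hstack([a['color'][140:260,310:430],b['color'][120:240,300:420]])[:,:,::-1]
cv2.imwrite('pics/d.png',cv2.resize(im,None,fx=3.3,fy=3.3,interpolation=cv2.INTER_CUBIC))
E
```

```text
4.5417 [-1.90905198e-02  3.66940556e-01  1.70590555e+00  1.51195957e-05
  1.06762616e+00 -1.88525975e-01]
[ 0.13 -1.18  0.02]
[-0.54 -0.19 -0.11]
[0.53 0.22 0.29]
[-0.42  0.33  0.18]
[-0.33 -0.94  0.12]
7.675 12
```

View pics/d.png

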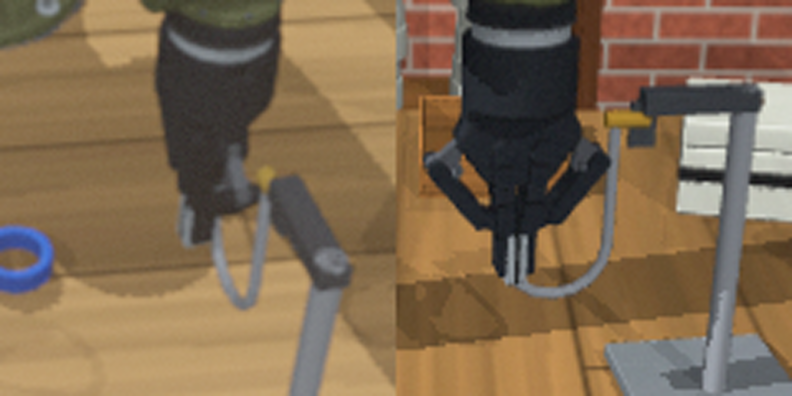

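The picture shows the shut fingers against the hook, tip at about scene (375,207), and the hook at rest against them. I'll draw away slowly.

```bash
python3 - <<'E'
from h import *
p=lambda y,z:[*(tip+.003*ex+y*ey)[:2],z]
r.servo_line(p(-.032,.142),.003)
r.servo_line(p(-.07,.142),.04)
fs=[]
for i in range(5): fs.append(grab('scene')); r.wait(.08)
b=grab('side'); a=fs[-1]
F=np.stack([cv2.cvtColor(f['color'],cv2.COLOR_RGB2GRAY)[185:260,370:393] for f in fs]).astype(int)
print(r.read_state()['clock'],np.ptp(F,0).max(),np.sort(np.ptp(F,0).ravel())[-30:])
im=np.hstack([a['color'][140:260,310:430],b['color'][120:240,300:420]])[:,:,::-1]
cv2.imwrite('pics/e.png',cv2.resize(im,None,fx=3.3,fy=3.3,interpolation=cv2.INTER_CUBIC))
E
```

```text
20.3083 14 [ 7  7  7  7  7  7  7  7  7  7  7  7  7  7  7  7  8  8  8  8  8  9  9  9
 10 10 10 11 13 14]
```

View pics/e.png

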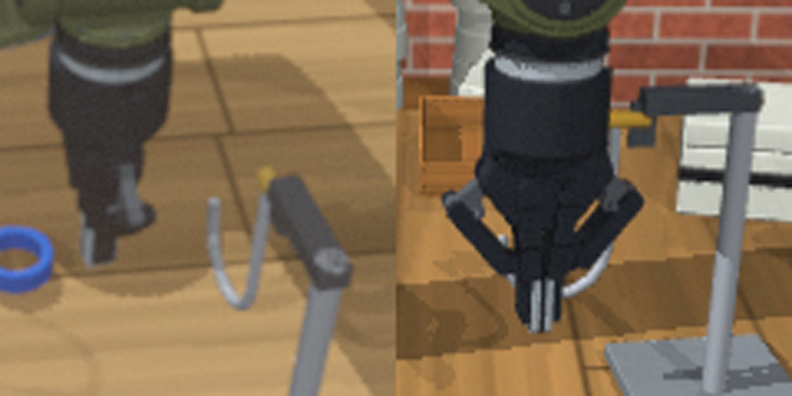

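The hook hangs still with its tip at scene (374.5,200.6) and side about (331,192). The gripper is clear of it. Next is the ring.

```bash
python3 - <<'E'
from h import *
a=grab('scene')
print('tip onz',onz(a,374.5,200.6,.149).round(4))
ring=np.array([.4435,-.1143])
nb=[onz(a,*q,.009)[:2] for q in[(250,206),(285,202),(314,218)]]; print([n.round(3) for n in nb],[np.linalg.norm(n-ring).round(3) for n in nb])
yaw=psi-np.pi/2
def clr(y): d=np.array([np.cos(y),np.sin(y)])*.048; return min(np.linalg.norm(n-ring-s*d) for n in nb for s in(1,-1))-.029
ys=np.arange(-.8,.81,.1); print([round(clr(yaw+y),3) for y in ys])
best=max([y for y in ys],key=lambda y:min(clr(yaw+y),.035)-.005*abs(y)); yaw+=best; print('off',best)
E0=r.read_state()['eef_pos']
r.servo_line([E0[0]-.02,E0[1]-.03,.24],.25)
r.set_gripper(.77)
b=grab('side'); save(b,'f.png',(300,120,440,240),4)
R=down(yaw); 
r.movep([*ring,.12],R); r.servo_line([*ring,.045],.2)
s=r.read_state(); f0=np.array(s['contact_force']); z=.045
while z>.008:
    z-=.003; r.servo_line([*ring,z],.05)
    if np.linalg.norm(np.array(r.read_state()['contact_force'])-f0)>4: break
print('z',z,r.read_state()['contact_force']-f0,r.read_state()['clock'],r.read_state()['qpos'])
E
```

```text
tip onz [0.5038 0.1327 0.149 ]
[array([ 0.341, -0.152]), array([ 0.335, -0.059]), array([0.403, 0.01 ])] [np.float64(0.109), np.float64(0.122), np.float64(0.131)]
[np.float64(0.046), np.float64(0.05), np.float64(0.054), np.float64(0.059), np.float64(0.063), np.float64(0.061), np.float64(0.058), np.float64(0.056), np.float64(0.055), np.float64(0.054), np.float64(0.054), np.float64(0.055), np.float64(0.055), np.float64(0.052), np.float64(0.049), np.float64(0.047), np.float64(0.045)]
off -2.220446049250313e-16
z 0.014999999999999993 [-2.51332922  1.92607185 10.72281601] 25.7917 [-3.32220218e-01  4.65555786e-01  1.95069262e+00  3.77455045e-05
  7.24496218e-01  1.06855823e+00]
```

View pics/f.png

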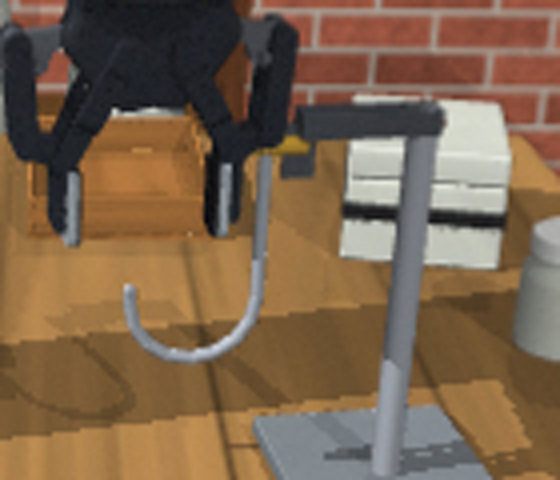

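The side view shows the hook at rest with its tip at (332.2,191.8). The fingertips touched the table at TCP z≈0.016, so I'll rise 4 mm, grip and lift.

```bash
python3 - <<'E'
from h import *
ring=[.4435,-.1143]
r.servo_line([*ring,.0195],.05)
r.set_gripper(0.4); s=r.read_state(); print('grip',s['grip_width'],s['grip_force'])
r.servo_line([*ring,.12],.15); s=r.read_state(); print('lift',s['grip_width'],s['grip_force'],s['clock'])
a,b=grab('scene'),grab('side')
t,e=tri(a,(374.5,200.6),b,(332.2,191.75)); print('tip',t.round(4),e)
print('side z.149',onz(b,332.2,191.75,.149).round(4))
# shank top (side 264/4+300,160/4+120 ; scene 310+265/3.3,140+195/3.3)
print('shank', tri(a,(390.3,199.1),b,(366,160)))
print('crook bottom', tri(a,(310+240/3.3,140+303/3.3),b,(300+190/4,120+356/4)))
E
```

```text
grip 0.6507178318209276 62.1928127668798
lift 0.6494076296920974 63.33230400457978 27.125
tip [0.5018 0.1332 0.1464] 0.0012545742083969553
side z.149 [0.5018 0.126  0.149 ]
shank (array([0.57669951, 0.14247413, 0.21902561]), np.float64(0.0010499593395091184))
crook bottom (array([0.5426802 , 0.14996704, 0.0908379 ]), np.float64(0.005282906721370921))
```

```bash
cat >> h.py <<'E'
psi=0.136; ex=np.array([np.cos(psi),np.sin(psi),0]); ey=np.array([-np.sin(psi),np.cos(psi),0]); tip=np.array([.502,.1315,.149])
RP=down(psi-np.pi/2)
def duo(name,u0=310,v0=140,u1=300,v1=120):
    a,b=grab('scene'),grab('side')
    im=np.hstack([a['color'][v0:v0+120,u0:u0+120],b['color'][v1:v1+120,u1:u1+120]])[:,:,::-1]
    cv2.imwrite('pics/'+name,cv2.resize(im,None,fx=3.3,fy=3.3,interpolation=cv2.INTER_CUBIC)); return a,b
E
python3 - <<'E'
from h import *
q=tip-.0*ex
E0=r.read_state()['eef_pos']; r.servo_line([*E0[:2],.2],.2)
r.servo_line([*q[:2],.2],.15,rot=RP)
r.servo_line([*q[:2],.182],.08)
a,b=duo('g.png'); print(r.read_state()['clock'],r.read_state()['grip_width'])
c=[*q[:2],.182-.0105]; print('ring centre proj',proj(a,c),proj(b,c),'tip',proj(a,tip),proj(b,tip))
E
```

```text
30.0833 0.6504417703248332
ring centre proj [374.81450315 192.51607264] [332.44172508 181.65418831] tip [373.814016  200.0998167] [332.1865911  190.76795201]
```

View pics/g.png

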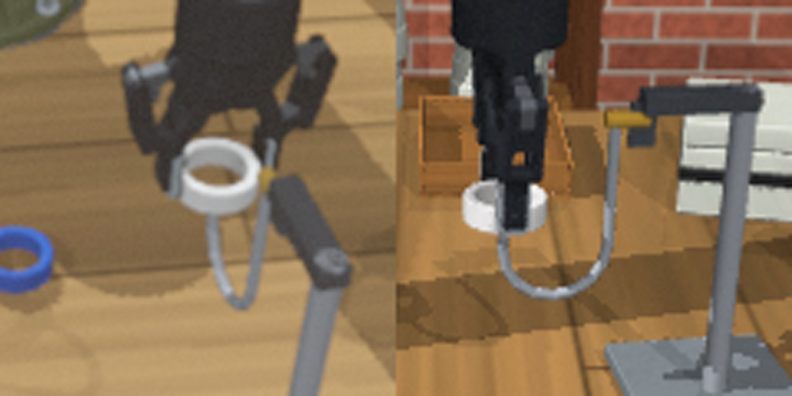

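The ring is centred over the tip in both views: scene (376,193), side (333,182). Lowering now.

```bash
python3 - <<'E'
from h import *
q=tip[:2]; r.wait(.2)
f0=np.array(r.read_state()['contact_force']); z=.182
for z in list(np.arange(.170,.134,-.006))+list(np.arange(.134,.1265,-.0015)):
    r.servo_line([*q,z],.04); f=np.array(r.read_state()['contact_force'])-f0
    if np.linalg.norm(f)>2.5: break
print(z,f.round(2),r.read_state()['clock'])
duo('h.png')
E
```

```text
0.1265 [1.5  1.43 3.34] 34.0333
```

View pics/h.png

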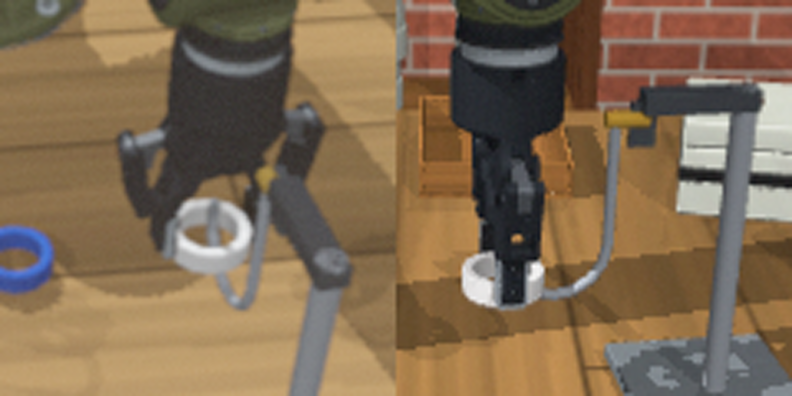

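The hook's tip stands inside the bore (scene crop (212,210)) and the ring rests lightly on the crook. I'll release it.

```bash
python3 - <<'E'
from h import *
q=tip[:2]
r.servo_line([*q,.1272],.02); r.wait(.2)
for g in(.68,.72,.8,.98): r.set_gripper(g)
r.wait(1.0)
r.servo_line([*q,.2],.06)
r.servo_line([*(q-.10*ex[:2]-.03*ey[:2]),.24],.2)
fs=[]
for i in range(8): fs.append(grab('scene')); r.wait(.05)
duo('i.png')
for reg in((190,270,360,393),):
    F=np.stack([cv2.cvtColor(f['color'],cv2.COLOR_RGB2GRAY)[reg[0]:reg[1],reg[2]:reg[3]] for f in fs]).astype(int)
    P=np.ptp(F,0); print(r.read_state()['clock'],np.sort(P.ravel())[-12:])
# ring centroid motion
for f in fs:
    h=cv2.cvtColor(f['color'][190:290,340:400],cv2.COLOR_RGB2HSV); v,u=np.nonzero((h[...,1]<40)&(h[...,2]>150)); print(len(u),(u.mean().round(2),v.mean().round(2)) if len(u) else 0)
E
```

```text
39.5417 [23 23 23 23 24 24 24 25 29 30 36 36]
798 (np.float64(33.75), np.float64(68.7))
808 (np.float64(33.68), np.float64(68.4))
809 (np.float64(33.73), np.float64(68.42))
795 (np.float64(33.7), np.float64(68.75))
800 (np.float64(33.84), np.float64(68.51))
810 (np.float64(33.96), np.float64(68.19))
798 (np.float64(33.76), np.float64(68.43))
798 (np.float64(33.69), np.float64(68.63))
```

View pics/i.png

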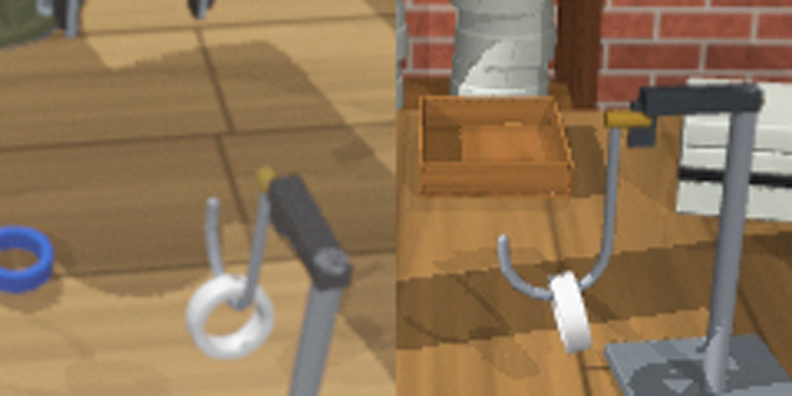

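The ring hangs in the crook (side crop (570,310)) with only slight residual motion. I'll let it settle, check it, and hand in.

```bash
python3 - <<'E'
from h import *
r.wait(9)
C=[];T=[]
for i in range(14):
    f=grab('scene'); h=cv2.cvtColor(f['color'][190:290,340:400],cv2.COLOR_RGB2HSV); w=np.clip(h[...,2].astype(float)-120,0,60)*(h[...,1]<45)
    v,u=np.mgrid[:100,:60]; C.append([(u*w).sum()/w.sum(),(v*w).sum()/w.sum()]); r.wait(.03)
print(np.ptp(C,0),np.std(C,0),r.read_state()['clock'])
if np.std(C,0).max()<.2: r.finish_job(); print('done')
E
```

```text
[0.2444008  0.54793567] [0.08113455 0.16721874] 49.7083
the job is handed in; nothing more can be done
done
```

I steadied the hook, hung the smaller white ring on it and handed the job in at about 50 s. In the last check the ring moved by about half a pixel at most, and I never went near the larger ring.

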